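# Press a cast sample down and slide it under the holder's drag spring

### The job

The small cast bar lying in the channel of the spring-loaded sample holder has to be loaded. With the gripper's fingertips press it down hard against the sprung bed and, keeping it pressed, slide it along the channel under the bridge and its leaf spring until it is fully home against the end stop, then let go and draw the hand clear. Do not pick the bar up, and leave everything else where it is.

Things in the scene. Friction and masses are not known exactly. Their poses are not given: they have to be found in the camera images.
- holder: sample holder fixed to the table: plywood base 90x250x10 mm, on it a channel 48 wide (x -24 to 24) between aluminium rails 10 thick, tops at z=36. Origin on the table, mid-channel; x across, y along the channel in the direction the sample must slide (to the robot's left when square to the table), z up. Channel ends: tail wall y=-124 (top z=36), end stop y=85 (top z=43). Numbers here in mm, holder frame
- bridge_edge (a point): middle of the near lower edge of the dark steel bridge, a fixed bar across the channel from holder y=36 to 44, underside z=37.5, top z=50 (bolt heads 52.5). This point: y=36, z=37.5
- stop_face (a point): middle of the end stop's face (holder y=85, z=30). With the sample home against it, the sample's origin is at holder y=36 and its rear 49 mm still shows on the near side of the bridge
- bed (a joint): how far the holder's sprung bed is pressed down, m: 0 = up (its top at holder z = 26 mm), 0.010 = bottomed. The bed is a slick white plastic plate that fills the channel and stays level; pressing the sample and bed down takes about 5 N to start plus 1 N for each mm (12 N at 7 mm)
- leaf (a joint): angle of the steel leaf (drag) spring, rad: 0 = hanging free, 0.2 = level. It is 30 mm wide, riveted to the far side of the bridge (holder y=44, z=38.5) and droops 38 mm along +y, its tip 8 mm lower than its root; a sample sliding in lifts it, and it rubs on it with a newton or two
- sample: tan cast bar, 44 wide (x), 98 long (y), 16 thick, wide flat face up, ends sloping in below, 0.12 kg, lying on the bed along the channel, leading end 10 to 45 short of the bridge. Origin under its centre. Its top, at holder z=42, is 4.5 too high for the bridge: it must be pressed down 5 to 10 mm, and kept down while it slides, to get under
- mixing_cup: white tapering mixing cup, 79 mm across the rim, 88 tall, standing upright to the left; origin under its centre
- cream_wedge: thick cream cast block 66x130x45, to the left near the table's front edge; origin under its centre
- spare_sample: another small cast bar 44x98x16, lying wide face DOWN on the table to the left, not in the holder, a bystander; origin under its centre
- chip_brush: wooden-handled chip brush 44x218x14 lying to the left before the marble slab; origin under its centre
- plaster_tray: white open plaster mould 115x185x62, to the right; origin under its centre

How it is judged (in metres and radians):
On the way:
1. the fingers press the bar down (bed at least 4 mm down, more than 4 N) with its leading end under the bridge (y of sample in the frame of holder between -0.011 and 0.03 m and value of joint bed above 0.004 m and contact force between the fingers and sample above 4 N), for 0.1 s.
At the end, for the whole second after the job is handed in: the sample lies in the channel under the bridge and leaf spring, its leading end within 4 mm of the end stop, straight to 0.1 rad and level to 0.12 rad, the leaf lifted by it (more than 0.05 rad), at rest (y of sample in the frame of holder between 0.032 and 0.04 m and x of sample in the frame of holder between -0.006 and 0.006 m and z of sample in the frame of holder between 0.012 and 0.026 m and angle between the y axis of sample and the y axis of holder, either way round below 0.1 rad and angle between sample's own z axis and vertical below 0.12 rad and value of joint leaf above 0.05 rad and linear speed of sample below 0.01 m/s); the robot touches nothing.
It fails at once if the bar is lifted: its underside more than 8 mm above the raised bed, or tilted by more than 0.3 rad (z of sample in the frame of holder above 0.034 m or angle between sample's own z axis and vertical above 0.3 rad).
It fails at once if one of the things standing round the holder (cup, block, spare bar, brush, tray) is moved by more than 20 mm (distance of any of mixing_cup, cream_wedge, spare_sample, chip_brush, plaster_tray from where it was at the start of the episode above 0.02 m).
It also fails if it takes over 35 s, if anything falls off the work surface, if the arm or the gripper's body presses on something with over 40 N, if the wrist force passes 120 N, or if a joint passes its speed limit or range.

### The arm

A 6-joint arm with a two-finger parallel gripper is mounted at the origin on a cart in front of the work surface, level with it; the furniture and walls round the work are solid. World frame = base frame: x ahead of the robot, y to its left, z up, the work surface at z = 0. Lengths are in mm, angles in rad, forces in N, time in s.
With the tool pointing down it reaches from about 350 to 725 mm from the base axis. Payload 6 kg.
Tool frame: the origin (TCP) lies midway between the tips of the shut fingers; the grasp point (between the pads) lies 19 mm behind it; z points along the fingers, x is the direction in which the jaws open and shut, and the axes are right-handed (so a half turn about z gives the same grasp; the last joint's range is limited). The gripper opens to 85 mm and grips with 20 to 120 N. Pads are 22 mm wide; open, the fingers measure 114 mm over their backs; the gripper's body (76 mm by 85 mm) begins 54 mm behind the grasp point. The pads swing forward as they close: fully open they stand 13 mm farther back than shut.
Start: joints at [-0.961, 0.04, 0.085, 0, -1.615, -0.334], TCP at [163.4, -577.299, 231.261] pointing down, gripper open.
Joint ranges: [-2.56, 2.56], [-1.29, 2.01], [-1.08, 1.49], [-3.29, 1.98], [-2.81, -0.18], [-2.99, 2.99]. Speed limits (rad/s): [2.57, 2.57, 3.01, 3.14, 3.14, 3.14].

### API

Orientations are given as a rotation vector (axis times angle).
In Python, from rig import get_state, read_camera, hand_in gives the robot as it stands.
- The arm moves only by the shell command python3 -m inch 'ROWS' [OPENING] [FORCE]. ROWS is JSON, a list of rows, each a list of 4 numbers: the shift along the tool's x, y, z in m, then the turn about the tool's z in rad. A call has 1 to 5 rows; each row shifts and turns the pose as measured when the row begins, along the tool's axes as they then stand; what a row does not reach is not made up. A row lasts 1/8 s, in which the tool goes at most 62.5 mm and 10.7 degrees, less where a joint would pass 70% of its speed; a pose out of reach is approached as far as the arm can. A call with a gripper value outside its range is refused whole. OPENING is the finger opening in m, from 0 to 0.0854, set as the call begins (- or left out, the last holds). The fingers move at their own pace and stop on an object; FORCE is the grip in N (left out, the last holds). Time passes only in rows, so rows that do not move let the fingers close. It gives the time, the measured TCP pose, the force and the opening at its end, in the units of the state.
- get_state(): the state, without advancing time (a new reading comes with each control period).
- read_camera(name): name is "scene" or "top"; returns a dict with "image" (384x512x3 uint8, red, green, blue), "z_map" (384x512 float32, mm along the optical axis (not along the pixel's ray), 0 where there is no reading), "vfov" (degrees; the focal length in pixels is half the picture's height over the tangent of half this angle, whatever the lens; pixels are square), "cx", "cy" (the principal point, pixels), "dist" ([k1, k2, p1, p2, k3] as OpenCV has them; the pictures are not rectified), "world_from_camera" (4x4, takes a point from camera to world coordinates). Camera axes: x right, y down, z forward; pixel columns grow to the right and rows downward; lengths in mm; the calibration is good to about 2 mm. A picture is of the moment at which its call begins.
- hand_in(): hands the job in, once; it reports no verdict.
The state is a dict: "time_s": time; "q": joint angles; "qvel": joint speeds; "tau": joint torques, N m; "eef_pos": TCP position; "eef_rot": TCP orientation; "contact_force": force on the tool from outside, world axes, zero at the start; "torque": the same for the moment, N m; "opening": finger opening in mm.
Only numpy, scipy, OpenCV 4.12 (cv2) and the standard library are available. Lean on these libraries where they do the work, as an engineer would, in place of code of your own. Each camera call takes 0.05 s, during which the arm holds its last target.

## Working session

There is one attempt and no reset: what is moved stays moved. The work goes in short steps, Python scripts to look and compute and a shell command to move; the robot and the scene stay as the last step left them, time stands still between calls to the robot, and variables do not carry over. Pictures are saved under pics/ and viewed, and the job is handed in when it is done.

```bash
mkdir -p pics; python3 - <<'E'
from rig import *
import cv2,numpy as np
s=get_state();print(s)
for n in("scene","top"):
    c=read_camera(n);cv2.imwrite(f"pics/{n}0.png",cv2.cvtColor(c["image"],cv2.COLOR_RGB2BGR))
    print(n,c["vfov"],c["cx"],c["cy"],c["dist"],np.round(c["world_from_camera"],3).tolist())
    np.savez(f"{n}0.npz",**{k:np.array(v) for k,v in c.items()})
E
```

```text
{'time_s': 0.0, 'q': array([-9.61307035e-01,  4.07955319e-02,  8.38371509e-02, -4.66076725e-04,
       -1.61548511e+00, -3.33685964e-01]), 'qvel': array([ 1.84817912e-05,  1.77998260e-04, -1.22719881e-04, -3.65528281e-04,
        1.44208388e-03, -1.25928791e-03]), 'tau': array([ 9.92543501e-04, -3.68211615e+01,  3.47409582e+01,  6.93244591e+00,
       -5.47518575e-03, -1.46021324e-05]), 'eef_pos': array([ 163.38170128, -576.99795036,  230.30210458]), 'eef_rot': array([-1.89409789e+00, -2.50460705e+00, -1.49369348e-03]), 'contact_force': array([-0.35837657, -0.80843626, -0.33585943]), 'torque': array([-0.00117084,  0.0072379 ,  0.00545553]), 'opening': 85.56895063074833}
scene 57.949349574483506 253.8131393805979 196.41418750286041 [-0.04268027  0.          0.          0.          0.        ] [[-0.88, -0.278, 0.385, 23.092], [-0.474, 0.554, -0.684, 816.002], [-0.023, -0.785, -0.62, 742.672], [0.0, 0.0, 0.0, 1.0]]
top 48.766460952894775 247.89181768932525 195.06237135876373 [-0.11673858  0.          0.          0.          0.        ] [[0.021, -0.998, 0.061, 384.872], [-1.0, -0.021, 0.007, 20.638], [-0.005, -0.062, -0.998, 1407.194], [0.0, 0.0, 0.0, 1.0]]
```

View pics/scene0.png

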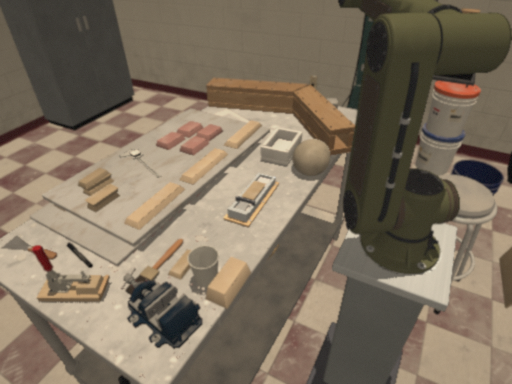

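View pics/top0.png

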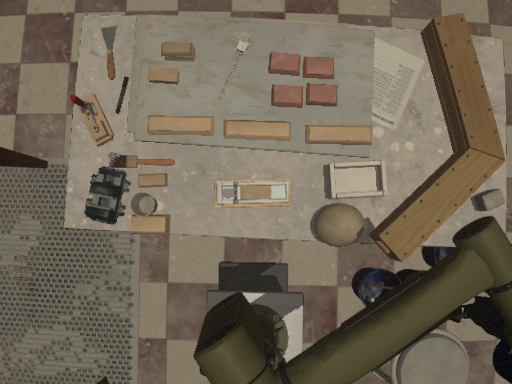

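The top view shows the holder at about (253,192), with the tan bar at about (260,192) and the bridge on the left at about (233,192). I'll enlarge that area.

```bash
cat > h.py <<'E'
import cv2,numpy as np
def rays(c,uv):
    f=192/np.tan(np.radians(float(c["vfov"]))/2)
    K=np.array([[f,0,float(c["cx"])],[0,f,float(c["cy"])],[0,0,1]])
    return cv2.undistortPoints(np.array(uv,float).reshape(-1,1,2),K,np.array(c["dist"],float)).reshape(-1,2)
def at_z(c,uv,z):
    r=rays(c,uv);T=np.array(c["world_from_camera"]);d=np.c_[r,np.ones(len(r))]@T[:3,:3].T
    return T[:3,3]+d*((z-T[2,3])/d[:,2])[:,None]
def proj(c,P):
    f=192/np.tan(np.radians(float(c["vfov"]))/2)
    K=np.array([[f,0,float(c["cx"])],[0,f,float(c["cy"])],[0,0,1]])
    W=np.linalg.inv(np.array(c["world_from_camera"]))
    return cv2.projectPoints(np.array(P,float),cv2.Rodrigues(W[:3,:3])[0],W[:3,3],K,np.array(c["dist"],float))[0].reshape(-1,2)
def crop(c,u,v,w,h,s,fn):
    im=c["image"][v:v+h,u:u+w];im=cv2.resize(im,None,fx=s,fy=s,interpolation=cv2.INTER_CUBIC)
    cv2.imwrite(fn,cv2.cvtColor(im,cv2.COLOR_RGB2BGR))
E
python3 - <<'E'
from h import *
c=np.load("top0.npz");crop(c,208,170,90,45,8,"pics/t1.png")
c=np.load("scene0.npz");crop(c,220,168,64,60,10,"pics/s1.png")
E
```

```text
(no output)
```

View pics/t1.png

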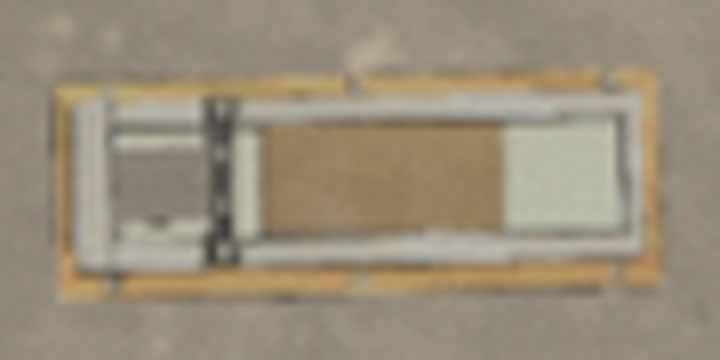

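View pics/s1.png

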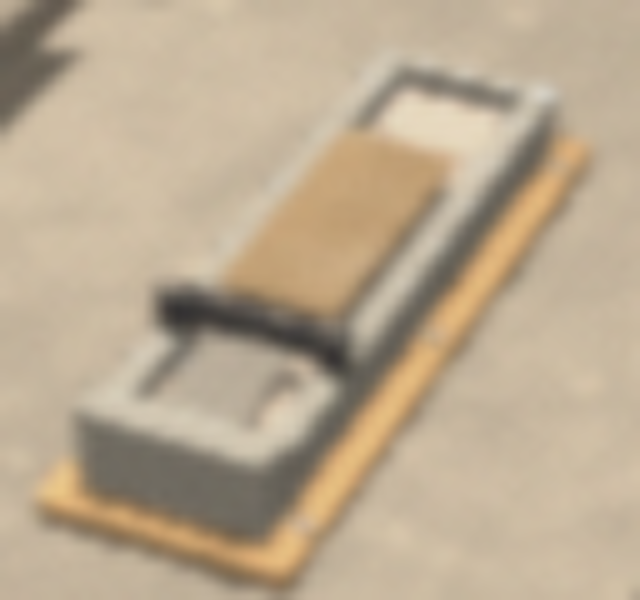

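```bash
python3 - <<'E'
from h import *
from scipy.optimize import least_squares
t=np.load("top0.npz");s=np.load("scene0.npz")
def un(p,s_,u,v): return (np.array(p,float)+.5)/s_-.5+[u,v]
tp=un([(57,88),(655,70),(663,285),(60,300)],8,208,170)
H=np.array([(45,125,10),(45,-125,10),(-45,-125,10),(-45,125,10)],float)
sp=un([(38,500),(285,582),(590,150)],10,220,168); SH=H[[0,3,2]]
# scene camera looks from +y: left corner of near end
print("top",at_z(t,tp,10).round(1).tolist());print("scene",at_z(s,sp,10).round(1).tolist())
def W(p,P):
    c,n=np.cos(p[2]),np.sin(p[2]);return P@np.array([[c,-n,0],[n,c,0],[0,0,1]]).T+[p[0],p[1],0]
for nm,f in (("top",lambda p:(W(p,H)-at_z(t,tp,10)).ravel()),("sc",lambda p:(W(p,SH)-at_z(s,sp,10)).ravel())):
    r=least_squares(f,[400,0,0]);print(nm,r.x,np.abs(r.fun).max())
    if nm=="top":pt=r.x
b=at_z(t,un([(262,125),(262,232),(505,122),(505,235)],8,208,170),42)
print("bar top",b.round(1).tolist(),b.mean(0))
c,n=np.cos(pt[2]),np.sin(pt[2]);print("bar in holder",((b-[pt[0],pt[1],0])@np.array([[c,-n,0],[n,c,0],[0,0,1]])).round(1).tolist())
bs=at_z(s,un([(345,130),(462,155)],10,220,168),42);print("sc bar rear corners",bs)
E
```

```text
top [[516.7, 141.2, 10.0], [529.4, -106.4, 10.0], [440.3, -111.1, 10.0], [428.9, 137.7, 10.0]]
scene [[513.4, 146.0, 10.0], [424.9, 143.6, 10.0], [437.0, -103.2, 10.0]]
top [4.78803525e+02 1.53423311e+01 4.82486254e-02] 1.1575351803637375
sc [4.75397604e+02 2.12460469e+01 4.73203694e-02] 2.591166385690741
bar top [[500.4, 55.1, 42.0], [457.0, 54.1, 42.0], [503.6, -43.1, 42.0], [457.9, -43.9, 42.0]] [479.72715528   5.52842667  42.        ]
bar in holder [[23.4, 38.6, 42.0], [-19.9, 39.8, 42.0], [22.0, -59.6, 42.0], [-23.7, -58.2, 42.0]]
sc bar rear corners [[499.69171423 -35.84915404  42.        ]
 [456.8575873  -40.82650509  42.        ]]
```

Base corners alone don't fix the origin along the channel, because the base isn't centred on it: the stop and bridge appear shifted. I'll tie y to the stop, tail wall and bridge, and look closer at the edges.

```bash
python3 - <<'E'
from h import *
c=np.load("top0.npz");crop(c,212,176,44,32,18,"pics/t2.png")
def un(p,s_,u,v): return (np.array(p,float)+.5)/s_-.5+[u,v]
pt=[478.8,15.34,.0482]
R=np.array([[np.cos(pt[2]),-np.sin(pt[2])],[np.sin(pt[2]),np.cos(pt[2])]])
for nm,p,z,y in [("stop top face",(111,180),43,85),("stop outer",(77,180),43,0),("bridge far top",(206,180),50,44),("bridge near top",(238,180),50,36),("tail inner top",(620,170),36,-124),("tail outer",(641,170),36,-134),("rail far in",(400,120),36,24),("rail near in",(400,236),36,-24),("bar front",(262,180),42,0),("bar rear",(505,180),42,0)]:
    P=at_z(c,un([p],8,208,170),z)[0];q=(P[:2]-pt[:2])@R;print(nm,q.round(1),y, P.round(1))
z=c["z_map"]
T=c["world_from_camera"]
for v in (192,):
  uv=np.array([(u,v) for u in range(213,292,2)]);r=rays(c,uv);zz=z[uv[:,1],uv[:,0]]
  P=np.c_[r*zz[:,None],zz]@T[:3,:3].T+T[:3,3];print(np.c_[uv[:,0],P[:,1:].round(1)].tolist())
E
```

```text
stop top face [  2.8 100.2] 85 [476.7 115.5  43. ]
stop outer [  3.1 113.9] 0 [476.4 129.3  43. ]
bridge far top [ 1.2 61.5] 44 [477.1  76.9  50. ]
bridge near top [ 0.9 48.7] 36 [477.3  64.   50. ]
tail inner top [   1.7 -106. ] -124 [485.6 -90.4  36. ]
tail outer [   1.5 -114.5] -134 [485.8 -99.   36. ]
rail far in [ 24.5 -17.3] 24 [504.1  -0.8  36. ]
rail near in [-22.7 -16. ] -24 [456.9  -1.7  36. ]
bar front [ 1.2 39.2] 0 [478.1  54.6  42. ]
bar rear [ -1.5 -58.9] 0 [480.1 -43.5  42. ]
[[213.0, 147.0, -3.9], [215.0, 139.0, 12.0], [217.0, 129.8, 43.7], [219.0, 123.5, 42.4], [221.0, 117.0, 42.1], [223.0, 111.2, 32.2], [225.0, 104.6, 33.9], [227.0, 98.1, 32.8], [229.0, 91.6, 34.0], [231.0, 84.9, 37.6], [233.0, 78.4, 37.8], [235.0, 71.4, 52.3], [237.0, 65.7, 28.0], [239.0, 59.1, 30.6], [241.0, 52.3, 43.6], [243.0, 45.9, 41.8], [245.0, 39.5, 40.3], [247.0, 33.0, 41.9], [249.0, 26.5, 43.8], [251.0, 20.1, 41.9], [253.0, 13.6, 41.5], [255.0, 7.2, 44.4], [257.0, 0.7, 41.5], [259.0, -5.8, 42.7], [261.0, -12.2, 43.8], [263.0, -18.6, 45.9], [265.0, -25.3, 36.8], [267.0, -31.6, 42.2], [269.0, -37.9, 46.8], [271.0, -45.3, 25.6], [273.0, -52.0, 22.2], [275.0, -58.5, 24.5], [277.0, -65.1, 22.9], [279.0, -71.2, 29.5], [281.0, -78.1, 24.8], [283.0, -84.4, 28.3], [285.0, -91.2, 24.7], [287.0, -96.1, 43.6], [289.0, -105.7, 8.9], [291.0, -112.6, 6.2]]
```

View pics/t2.png

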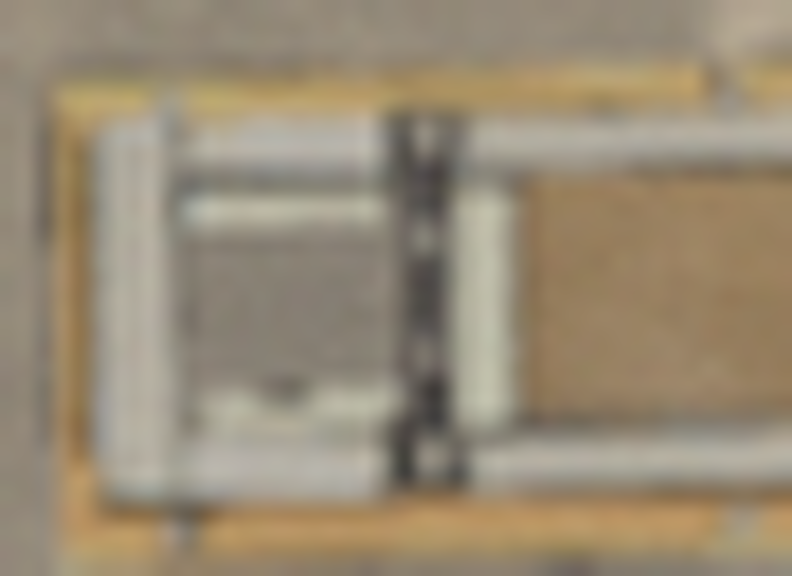

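The stop, bridge and tail give the origin shift as about +16 mm. That puts the holder origin near (478, 31), yaw about 0.048, and the bar centre near (480, 5), about 13 mm short of the bridge. I'll press with shut fingers on the rear part of the bar, about 28 mm behind its centre.

```bash
cat > go.py <<'E'
import sys,numpy as np
from rig import get_state
from scipy.spatial.transform import Rotation as R
def rep(tx,ty,tz,yaw=.048):
    s=get_state();r=R.from_rotvec(s["eef_rot"]);M=r.as_matrix()
    d=np.array([tx,ty,tz])-s["eef_pos"]
    best=min((( np.arctan2(np.sin(k),np.cos(k))) for k in [-(yaw+o-np.arctan2(M[1,0],M[0,0])) for o in (0,np.pi)]),key=abs)
    print("t",round(s["time_s"],2),"pos",s["eef_pos"].round(1),"F",s["contact_force"].round(1),"open",round(s["opening"],1),"q",s["q"].round(2))
    print("tool axes\n",M.round(3),"\ndelta tool mm",(M.T@d).round(1),"turn",round(best,3))
rep(*map(float,sys.argv[1:]))
E
python3 go.py 481 -22 120
```

```text
t 0.1 pos [ 163.4 -577.   230.4] F [ 0.4 -0.3 -0.4] open 85.4 q [-0.96  0.04  0.08 -0.   -1.62 -0.33]
tool axes
 [[-0.272  0.962 -0.001]
 [ 0.962  0.272  0.002]
 [ 0.002 -0.    -1.   ]] 
delta tool mm [447.4 456.8 111. ] turn -1.343
```

```bash
python3 -m inch '[[0.04,0.04,0,0],[0.04,0.04,0,0],[0.04,0.04,0,0],[0.04,0.04,0,0],[0.04,0.04,0,0]]' 0 30; python3 -m inch '[[0.04,0.04,0,0],[0.04,0.04,0,0],[0.04,0.04,0,0],[0.04,0.04,0,0],[0.04,0.04,0,0]]'; python3 go.py 481 -22 120
```

```text
time_s: 0.72
eef_pos: [302.7, -325.0, 226.1]
eef_rot: [-1.899, -2.491, -0.005]
contact_force: [0.9, 0.2, -0.1]
opening: -0.3
time_s: 1.35
eef_pos: [444.7, -69.7, 226.9]
eef_rot: [-1.898, -2.493, -0.008]
contact_force: [0.1, -1.1, 0.6]
opening: 0.4
t 1.35 pos [444.7 -69.7 226.9] F [ 0.1 -1.1  0.6] open 0.4 q [ 0.29 -0.36 -0.28 -0.01 -1.66 -1.59]
tool axes
 [[-0.266  0.964 -0.003]
 [ 0.964  0.266  0.009]
 [ 0.01  -0.001 -1.   ]] 
delta tool mm [ 35.3  47.8 107.2] turn -1.35
```

```bash
python3 -m inch '[[0,0,0.01,-0.17],[0,0,0.01,-0.17],[0,0,0.01,-0.17],[0,0,0.01,-0.17],[0,0,0.01,-0.17]]'; python3 -m inch '[[0,0,0,-0.17],[0,0,0,-0.17],[0,0,0,-0.17],[0,0,0,-0.17],[0,0,0,0]]'; python3 go.py 481 -22 90
```

```text
time_s: 1.98
eef_pos: [445.0, -64.4, 173.3]
eef_rot: [-0.65, -3.064, -0.013]
contact_force: [-0.3, 0.9, 0.1]
opening: 0.1
time_s: 2.6
eef_pos: [443.3, -64.3, 170.1]
eef_rot: [0.443, -3.099, -0.018]
contact_force: [-0.4, -0.9, 0.0]
opening: -0.0
t 2.6 pos [443.3 -64.3 170.1] F [-0.4 -0.9  0. ] open -0.0 q [ 0.3  -0.37 -0.38 -0.01 -1.57 -0.01]
tool axes
 [[-0.96  -0.28  -0.013]
 [-0.28   0.96   0.01 ]
 [ 0.01   0.013 -1.   ]] 
delta tool mm [-48.8  29.   80. ] turn 0.236
```

```bash
python3 -m inch '[[-0.025,0.015,0.01,0],[-0.024,0.014,0.01,0],[0,0,0.02,0.12],[0,0,0.02,0.11],[0,0,0,0]]'; python3 go.py 481 -22 60
```

```text
time_s: 3.22
eef_pos: [482.3, -20.8, 107.9]
eef_rot: [0.044, -3.128, -0.016]
contact_force: [-0.4, 0.3, 0.1]
opening: 0.3
t 3.23 pos [482.3 -20.8 107.9] F [-0.4  0.3  0.1] open 0.3 q [ 0.36 -0.25 -0.4  -0.01 -1.43 -0.33]
tool axes
 [[-1.    -0.028 -0.014]
 [-0.028  1.     0.01 ]
 [ 0.013  0.01  -1.   ]] 
delta tool mm [ 0.7 -1.6 47.9] turn -0.02
```

```bash
python3 -m inch '[[0,0,0.02,-0.02],[0,0,0.02,0],[0,0,0.005,0],[0,0,0,0]]'; python3 go.py 481 -22 42; python3 - <<'E'
from h import *
from rig import *
c=read_camera("top");crop(c,208,165,90,60,8,"pics/t3.png");np.savez("t3.npz",**{k:np.array(v) for k,v in c.items()})
c=read_camera("scene");crop(c,200,150,90,70,8,"pics/s3.png");np.savez("s3.npz",**{k:np.array(v) for k,v in c.items()})
E
```

```text
time_s: 3.72
eef_pos: [483.7, -20.6, 66.3]
eef_rot: [0.078, -3.133, -0.016]
contact_force: [-0.5, -0.5, 0.3]
opening: 0.1
t 3.73 pos [483.7 -20.6  66.3] F [-0.5 -0.5  0.3] open 0.1 q [ 0.37 -0.23 -0.46 -0.01 -1.34 -0.31]
tool axes
 [[-0.999 -0.05  -0.008]
 [-0.05   0.999  0.01 ]
 [ 0.008  0.01  -1.   ]] 
delta tool mm [ 2.6 -1.5 24.3] turn 0.002
```

View pics/t3.png

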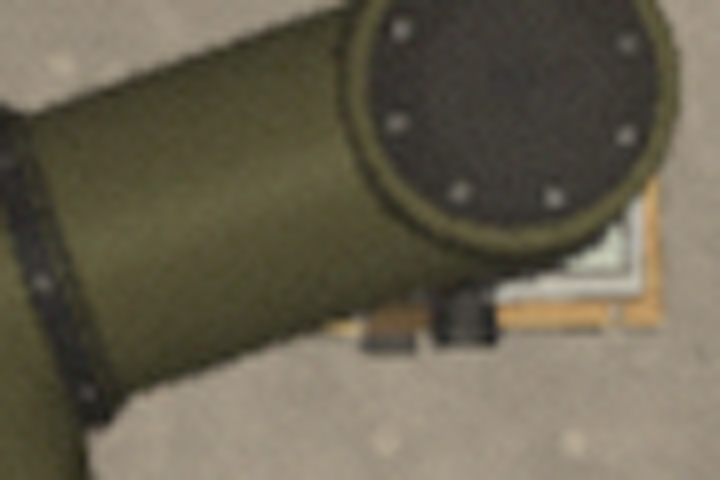

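View pics/s3.png

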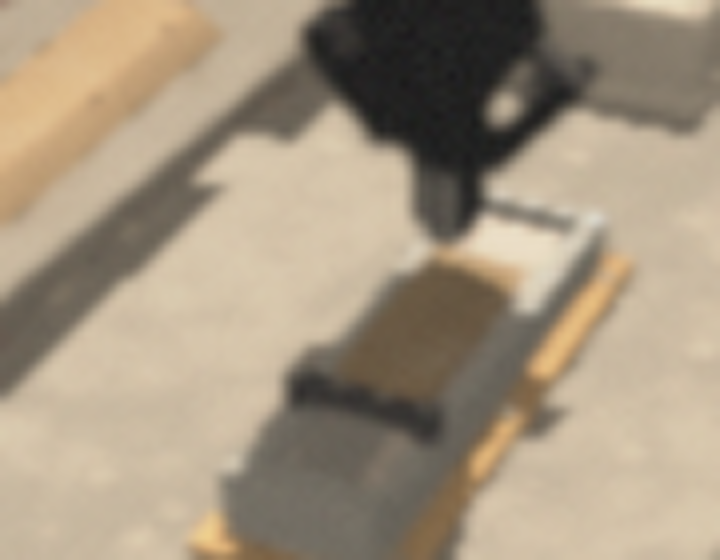

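The scene crop shows the fingertips at about (443,238), above the bar's rear-left corner. The height explains part of that, so I'll check with a projection.

```bash
python3 - <<'E'
from h import *
c=np.load("s3.npz")
cr=lambda P:((proj(c,P)-[200,150]+.5)*8-.5).round(0).tolist()
a=.048;R=np.array([[np.cos(a),-np.sin(a)],[np.sin(a),np.cos(a)]])
w=lambda x,y,z:[*(R@[x,y]+[478,31.3]),z]
print("tcp",cr([[483.7,-20.6,66.3]]),"touch below",cr([[483.7,-20.6,42]]))
print("bar corners FL FR RL RR(holder +x/-x, front/rear)",cr([w(22,24,42),w(-22,24,42),w(22,-74,42),w(-22,-74,42)]))
print("bridge near edge",cr([w(34,36,50),w(-34,36,50)]),"base",cr([w(-45,109,10),w(-45,-141,10),w(45,109,10)]))
E
```

```text
tcp [[451.0, 230.0]] touch below [[452.0, 276.0]]
bar corners FL FR RL RR(holder +x/-x, front/rear) [[331.0, 366.0], [428.0, 393.0], [434.0, 239.0], [527.0, 263.0]]
bridge near edge [[291.0, 360.0], [442.0, 402.0]] base [[388.0, 598.0], [634.0, 252.0], [186.0, 535.0]]
```

```bash
python3 -m inch '[[0.004,0.001,0.008,0],[0.001,0.001,0.008,0],[0,0,0.004,0],[0,0,0,0]]'; python3 go.py 479.5 -20 42;
```

```text
time_s: 4.32
eef_pos: [478.7, -18.2, 46.3]
eef_rot: [0.078, -3.135, -0.017]
contact_force: [0.6, -0.1, 0.0]
opening: 0.1
t 4.33 pos [478.7 -18.2  46.3] F [ 0.6 -0.1  0. ] open 0.1 q [ 0.37 -0.23 -0.5  -0.01 -1.3  -0.32]
tool axes
 [[-0.999 -0.05  -0.006]
 [-0.05   0.999  0.011]
 [ 0.005  0.011 -1.   ]] 
delta tool mm [-0.8 -1.8  4.3] turn 0.002
```

Now I'll press down in small steps.

```bash
python3 -m inch '[[0,0,0.003,0],[0,0,0.003,0],[0,0,0,0]]';python3 -m inch '[[0,0,0.003,0],[0,0,0,0]]';python3 -m inch '[[0,0,0.003,0],[0,0,0,0]]'
```

```text
time_s: 4.7
eef_pos: [479.8, -18.3, 41.9]
eef_rot: [0.079, -3.137, -0.016]
contact_force: [-2.0, -0.6, 5.1]
opening: -0.2
time_s: 4.95
eef_pos: [481.2, -18.4, 41.3]
eef_rot: [-0.08, 3.14, 0.015]
contact_force: [-1.9, 0.9, 5.5]
opening: 0.2
time_s: 5.2
eef_pos: [482.1, -18.6, 41.0]
eef_rot: [-0.081, 3.138, 0.014]
contact_force: [-3.7, 0.3, 6.1]
opening: -0.0
```

```bash
python3 go.py 479.5 -20 34
```

```text
t 5.2 pos [482.1 -18.6  41. ] F [-3.7  0.3  6.1] open -0.0 q [ 0.38 -0.22 -0.51 -0.01 -1.28 -0.32]
tool axes
 [[-0.999 -0.051  0.003]
 [-0.051  0.999  0.009]
 [-0.003  0.009 -1.   ]] 
delta tool mm [ 2.7 -1.3  6.9] turn 0.003
```

Each row restarts from the measured pose, so holding force needs a steady downward command. I'll command deeper per row and trim the x drift.

```bash
python3 -m inch '[[0.003,0,0.006,0],[0.003,0,0.006,0]]';python3 -m inch '[[0.002,0,0.008,0],[0.002,0,0.008,0]]'
```

```text
time_s: 5.45
eef_pos: [481.0, -18.7, 34.6]
eef_rot: [-0.082, 3.126, 0.013]
contact_force: [2.1, -0.0, 11.8]
opening: -0.0
time_s: 5.7
eef_pos: [481.7, -18.9, 32.1]
eef_rot: [-0.087, 3.115, 0.008]
contact_force: [-31.2, 8.5, 55.1]
opening: 0.4
```

```bash
python3 -m inch '[[0,0,0,0]]'; python3 -m inch '[[0.001,0,-0.001,0]]';python3 go.py 479.5 -20 33
```

```text
time_s: 5.82
eef_pos: [482.3, -18.8, 35.4]
eef_rot: [-0.088, 3.112, 0.007]
contact_force: [-6.9, 1.6, 8.9]
opening: 0.1
time_s: 5.95
eef_pos: [482.3, -18.8, 38.6]
eef_rot: [-0.089, 3.109, 0.007]
contact_force: [-1.5, 0.7, 8.5]
opening: -0.2
t 5.95 pos [482.3 -18.8  38.6] F [-1.5  0.7  8.5] open -0.2 q [ 0.39 -0.25 -0.54  0.01 -1.25 -0.33]
tool axes
 [[-0.998 -0.057  0.031]
 [-0.057  0.998  0.005]
 [-0.031  0.004 -1.   ]] 
delta tool mm [ 3.1 -1.   5.5] turn 0.009
```

```bash
python3 -m inch '[[0.002,0,0.006,0],[0.001,0.002,0.004,0]]'; python3 -m inch '[[0.001,0.004,0.003,0]]'
```

```text
time_s: 6.2
eef_pos: [482.4, -18.2, 34.5]
eef_rot: [-0.09, 3.102, 0.002]
contact_force: [-5.9, -5.8, 14.3]
opening: -0.1
time_s: 6.32
eef_pos: [482.2, -15.7, 34.2]
eef_rot: [-0.09, 3.1, -0.003]
contact_force: [-4.8, -5.2, 12.6]
opening: -0.3
```

```bash
python3 -m inch '[[0.001,0.006,0.003,0],[0.001,0.006,0.003,0]]';  python3 -m inch '[[0.0,0.006,0.003,0],[0.0,0.006,0.003,0]]'; python3 - <<'E'
from h import *
from rig import *
c=read_camera("scene");crop(c,200,150,90,70,8,"pics/s4.png");np.savez("s4.npz",**{k:np.array(v) for k,v in c.items()})
E
python3 go.py 479.5 41 33
```

```text
time_s: 6.58
eef_pos: [481.8, -7.0, 33.7]
eef_rot: [-0.09, 3.095, -0.014]
contact_force: [-4.6, -5.6, 13.3]
opening: 0.1
time_s: 6.82
eef_pos: [481.8, 0.9, 32.7]
eef_rot: [-0.089, 3.094, -0.028]
contact_force: [-9.9, -9.6, 17.6]
opening: 0.3
t 6.88 pos [481.7   1.2  32.7] F [-8.8 -5.5 16. ] open 0.3 q [ 0.45 -0.27 -0.58  0.04 -1.23 -0.4 ]
tool axes
 [[-0.997 -0.057  0.046]
 [-0.058  0.998 -0.017]
 [-0.045 -0.02  -0.999]] 
delta tool mm [-0.1 39.8 -1.1] turn 0.01
```

View pics/s4.png

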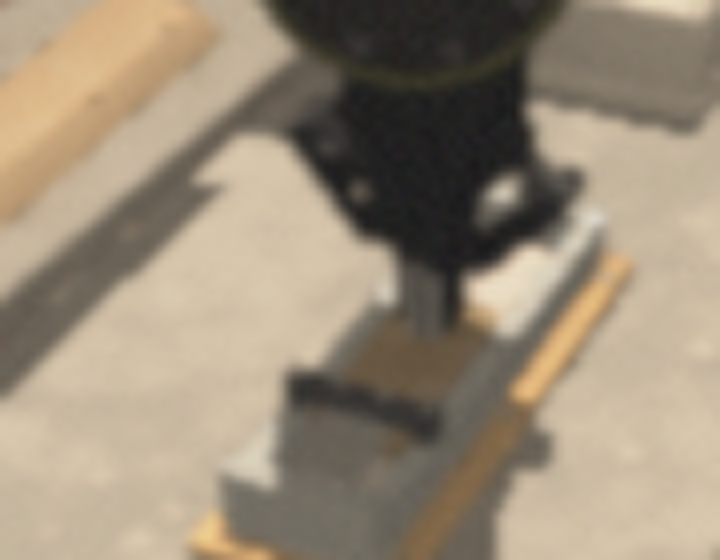

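The bar is moving with the fingers: its leading end shows past the bridge at (400,445) and its rear edge is just behind the fingers at (480,312). I'll keep sliding.

```bash
python3 -m inch '[[0.0,0.007,0.002,0],[0.0,0.007,0.002,0]]';  python3 -m inch '[[0.0,0.007,0.002,0],[0.0,0.007,0.002,0]]'
```

```text
time_s: 7.12
eef_pos: [481.4, 11.1, 33.2]
eef_rot: [-0.088, 3.094, -0.042]
contact_force: [-8.5, -7.0, 13.6]
opening: -0.0
time_s: 7.38
eef_pos: [480.9, 21.1, 33.3]
eef_rot: [-0.087, 3.094, -0.056]
contact_force: [-7.5, -8.1, 13.6]
opening: -0.2
```

```bash
python3 -m inch '[[-0.001,0.007,0.003,0],[-0.001,0.007,0.003,0]]';  python3 -m inch '[[0.0,0.006,0.003,0]]'; python3 - <<'E'
from h import *
from rig import *
c=read_camera("scene");crop(c,200,150,90,70,8,"pics/s5.png");np.savez("s5.npz",**{k:np.array(v) for k,v in c.items()})
E
python3 go.py 479.5 41 33
```

```text
time_s: 7.62
eef_pos: [483.7, 31.4, 32.7]
eef_rot: [-0.087, 3.092, -0.069]
contact_force: [-9.5, -9.0, 19.5]
opening: 0.3
time_s: 7.75
eef_pos: [484.1, 35.0, 32.7]
eef_rot: [-0.087, 3.091, -0.078]
contact_force: [-10.6, -11.1, 19.3]
opening: -0.1
t 7.8 pos [484.1  35.3  32.7] F [-8.6 -7.6 19. ] open -0.2 q [ 0.54 -0.25 -0.58  0.07 -1.23 -0.51]
tool axes
 [[-0.997 -0.055  0.05 ]
 [-0.057  0.997 -0.049]
 [-0.047 -0.052 -0.998]] 
delta tool mm [ 4.2  6.  -0.8] turn 0.01
```

View pics/s5.png

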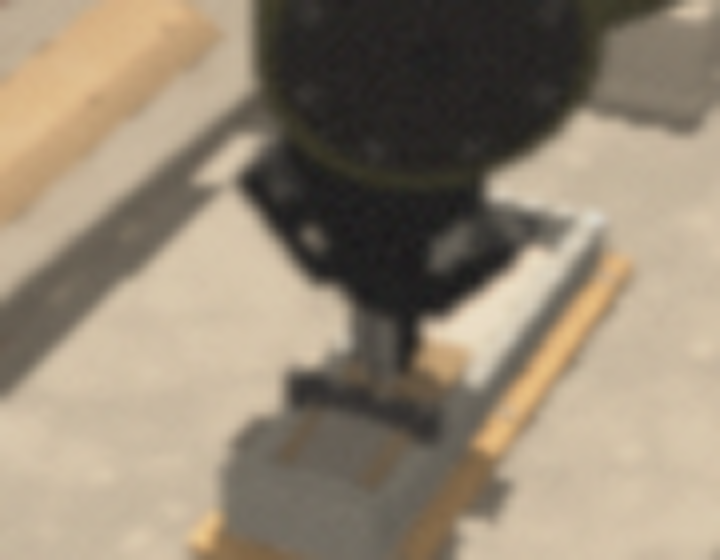

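```bash
python3 -m inch '[[0.002,0.005,0.003,0]]';  python3 -m inch '[[0.001,0.005,0.003,0]]'; python3 -m inch '[[0.001,0.005,0.003,0]]'
```

```text
time_s: 7.92
eef_pos: [483.6, 38.5, 32.8]
eef_rot: [-0.087, 3.087, -0.083]
contact_force: [-1.3, -5.0, 14.0]
opening: 0.2
time_s: 8.05
eef_pos: [483.7, 41.6, 32.8]
eef_rot: [-0.087, 3.084, -0.089]
contact_force: [-6.8, -7.8, 17.0]
opening: -0.1
time_s: 8.18
eef_pos: [483.6, 44.4, 32.7]
eef_rot: [-0.086, 3.081, -0.096]
contact_force: [-7.3, -8.6, 17.1]
opening: -0.2
```

```bash
python3 -m inch '[[0.001,0.004,0.003,0]]'; python3 - <<'E'
from h import *
from rig import *
c=read_camera("scene");crop(c,215,180,60,55,12,"pics/s6.png");np.savez("s6.npz",**{k:np.array(v) for k,v in c.items()})
c=read_camera("top");crop(c,208,170,90,45,8,"pics/t6.png")
E
```

```text
time_s: 8.3
eef_pos: [483.5, 46.2, 32.8]
eef_rot: [-0.086, 3.079, -0.103]
contact_force: [-7.3, -8.6, 17.1]
opening: 0.1
```

View pics/s6.png

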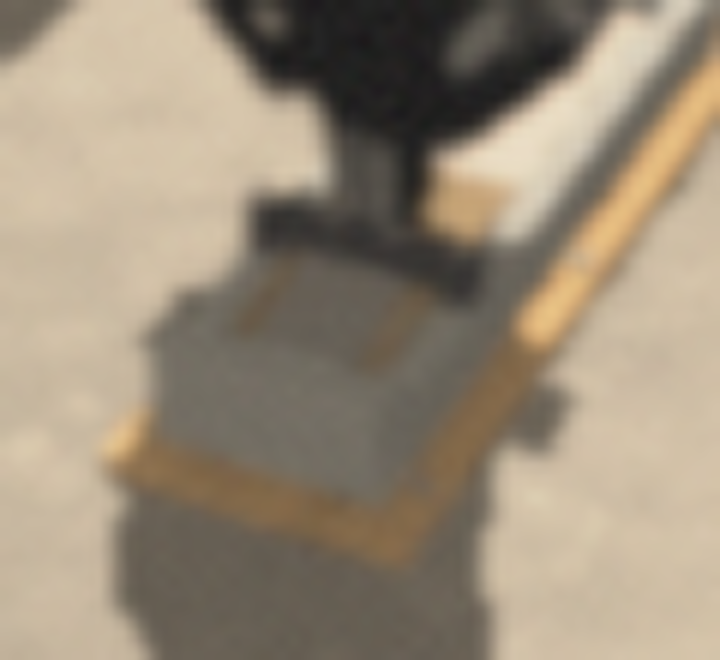

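View pics/t6.png

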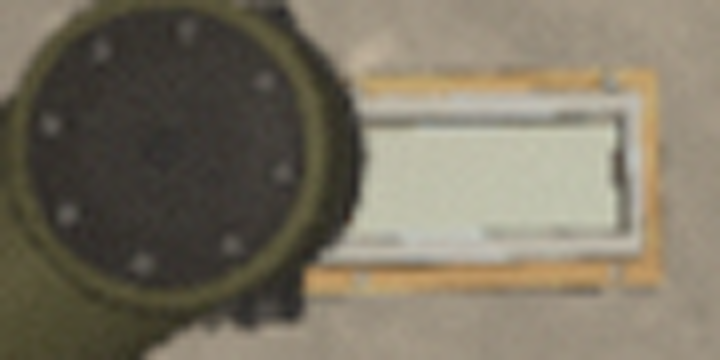

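```bash
python3 - <<'E'
from h import *
def un(p,s_,u,v): return (np.array(p,float)+.5)/s_-.5+[u,v]
s=np.load("scene0.npz")
a=at_z(s,un([(462,155)],10,220,168),42)[0]
for z in (32.5,33.5): 
  b=at_z(np.load("s6.npz"),un([(515,188)],12,215,180),z)[0];print(a,b,b-a)
E
```

```text
[456.8575873  -40.82650509  42.        ] [456.5238356   20.91804555  32.5       ] [-0.3337517  61.74455064 -9.5       ]
[456.8575873  -40.82650509  42.        ] [455.91351712  22.03760961  33.5       ] [-0.94407018 62.8641147  -8.5       ]
```

The bar has moved about 62 mm against the roughly 61 mm needed. I'll push harder once to make sure it's seated: if it's home, the fingers will slip or the force will rise.

```bash
python3 -m inch '[[0.001,0.005,0.004,0]]'; python3 -m inch '[[0.001,0.005,0.004,0]]'; python3 - <<'E'
from h import *
from rig import *
c=read_camera("scene");crop(c,215,180,60,55,12,"pics/s7.png");np.savez("s7.npz",**{k:np.array(v) for k,v in c.items()})
E
```

```text
time_s: 8.52
eef_pos: [484.1, 48.6, 32.7]
eef_rot: [-0.086, 3.075, -0.111]
contact_force: [-5.4, -11.4, 23.6]
opening: -0.3
time_s: 8.65
eef_pos: [485.0, 51.0, 32.8]
eef_rot: [-0.086, 3.071, -0.119]
contact_force: [-4.6, -11.0, 20.0]
opening: -0.1
```

View pics/s7.png

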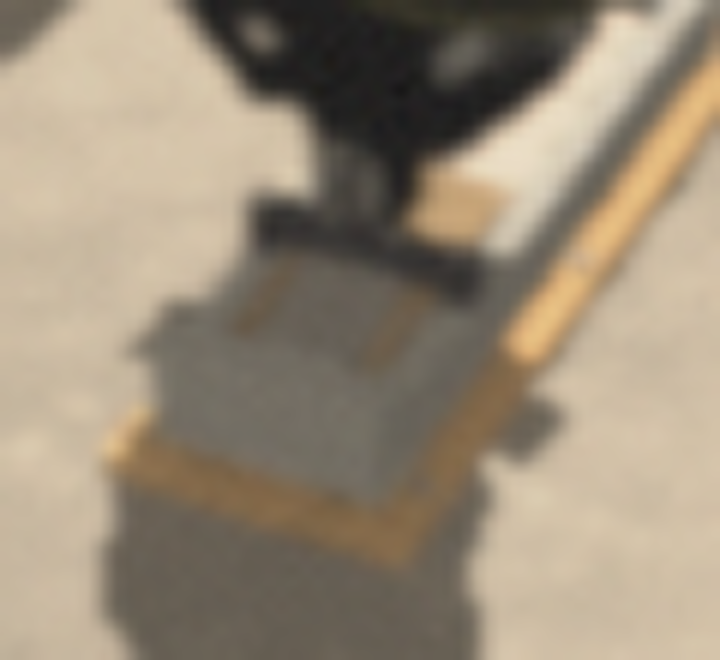

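The bar's rear edge stayed put while the fingers slid over it, so it looks home. I'll lift off and look.

```bash
python3 -m inch '[[0,-0.0005,-0.006,0],[0,-0.0005,-0.008,0],[0,-0.005,-0.02,0],[0,-0.01,-0.03,0],[0,-0.01,-0.03,0]]'; python3 -m inch '[[0,-0.05,-0.03,0],[0,-0.06,-0.01,0],[0,-0.06,0,0],[0,-0.06,0,0],[0,-0.06,0,0]]';python3 - <<'E'
from h import *
from rig import *
print(get_state()["eef_pos"],get_state()["time_s"])
c=read_camera("scene");crop(c,215,170,60,60,12,"pics/s8.png");np.savez("s8.npz",**{k:np.array(v) for k,v in c.items()})
c=read_camera("top");crop(c,208,170,90,45,8,"pics/t8.png");np.savez("t8.npz",**{k:np.array(v) for k,v in c.items()})
E
```

```text
time_s: 9.32
eef_pos: [478.5, 31.6, 129.2]
eef_rot: [-0.087, 3.074, -0.122]
contact_force: [0.5, -0.0, 1.0]
opening: -0.2
time_s: 9.95
eef_pos: [493.7, -257.8, 196.7]
eef_rot: [-0.101, 3.068, -0.117]
contact_force: [1.2, 1.3, -0.3]
opening: -0.2
[ 493.69936233 -257.75616091  196.71976561] 9.95
```

View pics/s8.png

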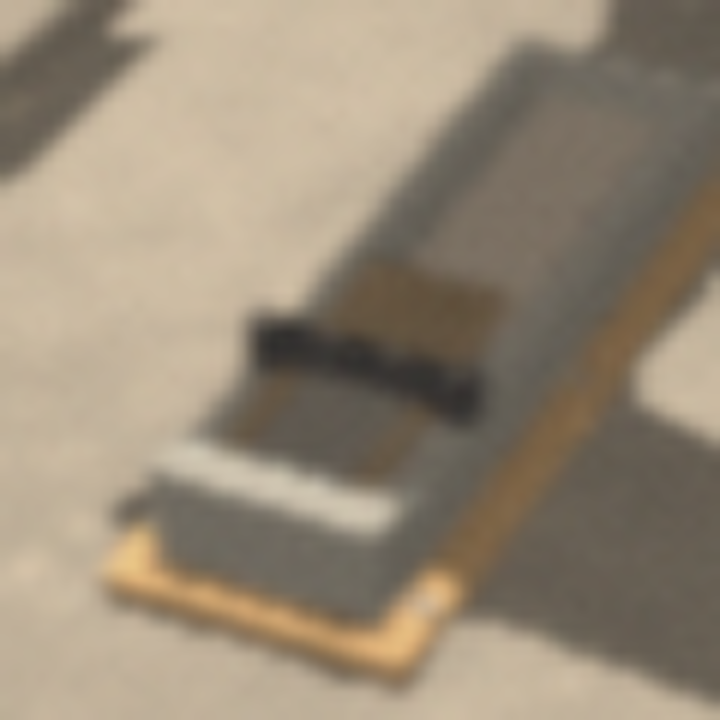

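View pics/t8.png

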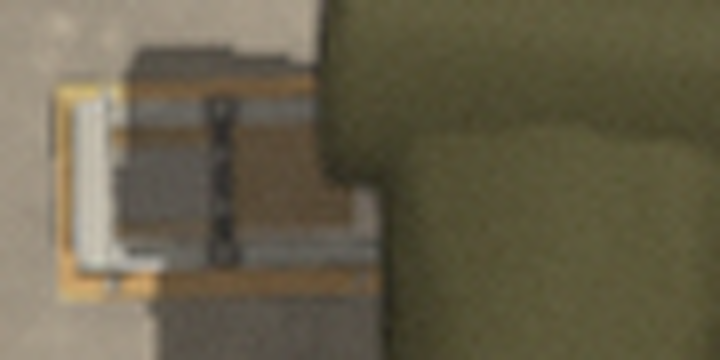

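The bar is under the bridge with its front near the stop, but shadow hides the ends. I'll move the arm further away for a clear view.

```bash
python3 -m inch '[[0.03,-0.055,0,0],[0.03,-0.055,0,0],[0.03,-0.055,0,0],[0.03,-0.055,0,0],[0.03,-0.055,0,0]]';python3 - <<'E'
from h import *
from rig import *
print(get_state()["eef_pos"],get_state()["time_s"])
c=read_camera("scene");crop(c,215,170,60,60,12,"pics/s9.png");np.savez("s9.npz",**{k:np.array(v) for k,v in c.items()})
c=read_camera("top");crop(c,208,172,64,40,12,"pics/t9.png");np.savez("t9.npz",**{k:np.array(v) for k,v in c.items()})
E
```

```text
time_s: 10.68
eef_pos: [362.2, -539.7, 205.3]
eef_rot: [-0.104, 3.07, -0.113]
contact_force: [1.6, 0.0, 1.2]
opening: 0.4
[ 362.20268216 -539.70049538  205.33038035] 10.675
```

View pics/s9.png

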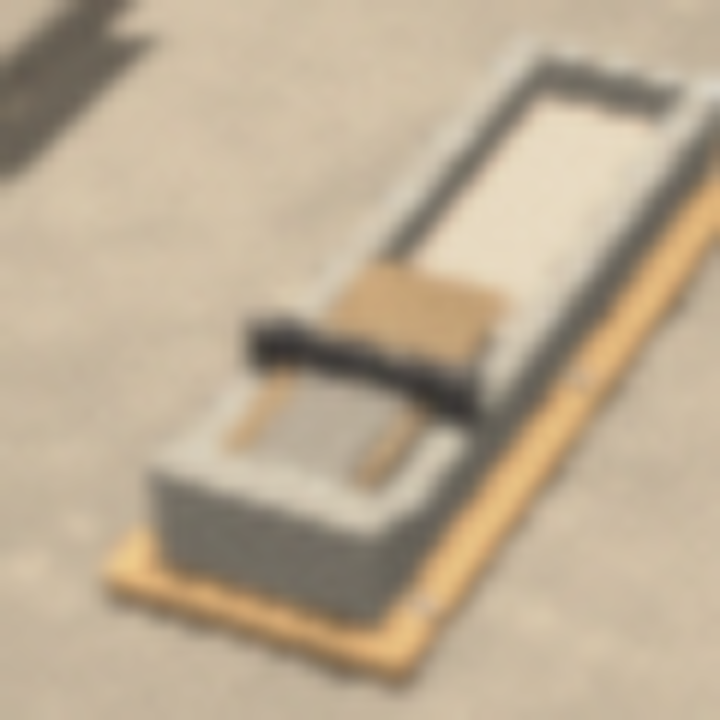

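View pics/t9.png

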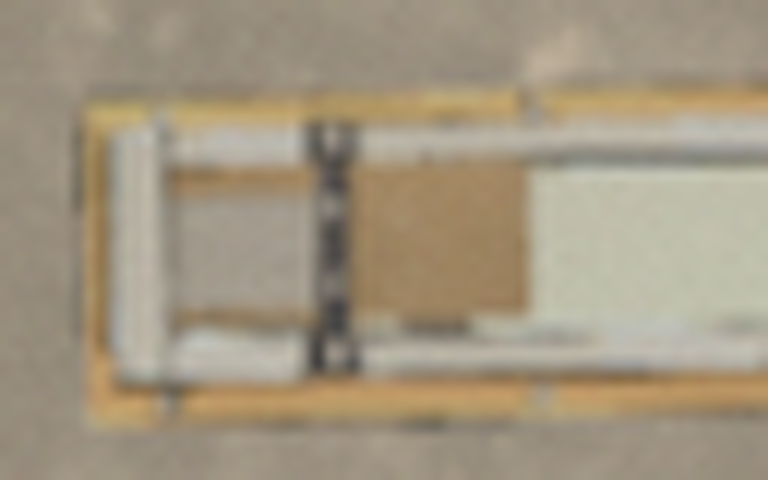

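```bash
python3 - <<'E'
from h import *
c=np.load("t9.npz")
un=lambda p:(np.array(p,float)+.5)/12-.5+[208,172]
for n,p,z in [("stop face",(166,240),43),("bar front",(172,180),37.5),("bar rear",(527,240),37.5),("bridge near",(354,240),50),("bridge far",(316,240),50),("rear far c",(527,165),37.5),("rear near c",(526,316),37.5),("railin far",(600,158),36),("railin near",(600,332),36)]:
    print(n,at_z(c,un([p]),z)[0].round(1))
t0=np.load("top0.npz");t=c
d=np.abs(t0["image"].astype(int)-c["image"]).max(2);d=(d>40).astype(np.uint8)*255;cv2.imwrite("pics/d9.png",d)
E
```

```text
stop face [478.4 115.8  43. ]
bar front [495.1 114.9  37.5]
bar rear [480.8  18.6  37.5]
bridge near [479.   64.9  50. ]
bridge far [478.8  75.1  50. ]
rear far c [501.1  19.   37.5]
rear near c [460.3  18.4  37.5]
railin far [503.6  -0.7  36. ]
railin near [456.4  -1.6  36. ]
```

View pics/d9.png

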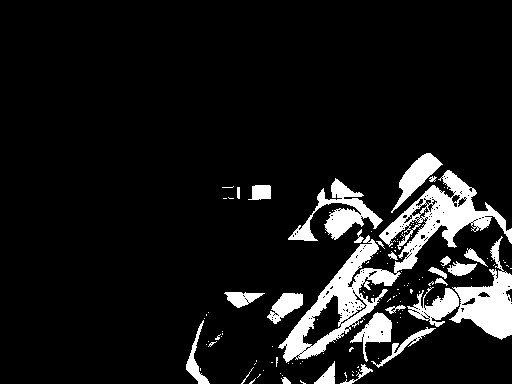

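```bash
python3 -c "
from rig import *
s=get_state();print(s['contact_force'],abs(s['qvel']).max());print(hand_in())"
```

```text
[-0.04587678  0.46018462  0.57303073] 0.08195209710163687
the job is handed in; nothing more can be done
None
```

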